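# Set the photometer's filter lever to the third click

### The arm

A 7-joint arm with a two-finger parallel gripper is mounted at the origin on the work surface. World frame = base frame: x ahead of the robot, y to its left, z up, the work surface at z = 0. Lengths are in mm, angles in rad, forces in N, time in s.
With the tool pointing down it reaches from about 425 to 950 mm from the base axis. Payload 4.7 kg.
Tool frame: the origin (TCP) lies at the very end of the fingers, on their centre line; the grasp point (between the pads) lies 19 mm behind it; z points along the fingers, y is the line along which they close (so a half turn about z gives the same grasp; the last joint's range is limited). The gripper opens to 85 mm and grips with 20 to 120 N. Pads are 22 mm wide; open, the fingers measure 114 mm over their backs; the gripper's body (76 mm by 85 mm) begins 54 mm behind the grasp point. The pads swing forward as they close: fully open they stand 13 mm farther back than shut.
Start: joints at [1.174, 0.469, -0.049, 1.532, 0.024, 1.141, -0.082], TCP at [242.752, -629.857, 231.335] pointing down, gripper open.
Joint ranges: [-2.59, 2.59], [-0.33, 1.99], [-1.39, 1.29], [0.1, 2.45], [-1.04, 4.18], [0.21, 1.99], [-2.66, 2.66]. Speed limits (rad/s): [2.57, 2.57, 3.14, 3.14, 3.14, 3.14, 3.14].

### API

Orientations are given as a unit quaternion [x, y, z, w].
In Python, from rig import telemetry, optics, order gives the robot as it stands.
- The arm moves only by the tool send_rows, never from a script. Its argument "moves" is a list of rows, each a list of 2 entries, a list of its own where there are three numbers: the shift along the world's x, y, z in m, then the turn, a rotation vector about the world's x, y, z in rad. A call has 1 to 8 rows; each row shifts and turns the commanded pose from where the row before left it; what a row does not reach is not made up. A row lasts 1/12 s, in which the tool goes at most 41.7 mm and 7.16 degrees, less where a joint would pass 70% of its speed; a pose out of reach is approached as far as the arm can. A call with a gripper value outside its range is refused whole. "hand" is the closure in counts, from 0 (fully open) to 255 (shut), set as the call begins (left out, the last holds). The fingers move at their own pace and stop on an object; "grip_force" is the grip in N (left out, the last holds). Time passes only in rows, so rows that do not move let the fingers close. It gives the time, the measured TCP pose, the force, the opening and the grip force at its end, in the units of the state.
- telemetry.sense(): the state, without advancing time (a new reading comes with each control period).
- optics.camera(name): name is "scene" or "top" or "wrist"; returns a dict with "image" (384x512x3 uint8, red, green, blue), "camera_matrix" (3x3 intrinsics, pixels), "k1" (the pictures are not rectified: a ray, as slopes to the right and down, at radius r is drawn at 1 + k1 r^2 times it, then the intrinsics apply), "cam_to_world" (4x4, takes a point from camera to world coordinates); the wrist camera has in their place "tool_from_camera" (4x4, takes a point from camera to tool coordinates, whose origin is the TCP and whose axes are the flange's). Camera axes: x right, y down, z forward; pixel columns grow to the right and rows downward; lengths in mm; the calibration is good to about 2 mm. A picture is of the moment at which its call begins: read the wrist's pose just before it. There is no depth.
- order.hand_in(): hands the job in; it is judged then, once.
Trained networks look in a picture, given as the dict that the camera call returned (one of the last four; its "shot" number tells which), for a name from the list of things; names that differ only in an ending like _2 or _b are one class to them, and where a whole thing is asked for, a point or a joint stands for the part that bears it (a point fixed in the world has none). Each returns a list of dicts, best first, with "confidence" (0 to 1); they miss things now and then, are a little off and sometimes report something else, mostly with a low value. They report only what shows in the picture. A call takes as long as a camera call.
- optics.boxes_of(picture, name): "uv" ([column, row] in pixels, amid what is visible of it).
The state is a dict: "time_s": time; "joints": joint angles; "qd": joint speeds; "effort": joint torques, N m; "ee_pos": TCP position; "tool_rot": TCP orientation; "wrist_force": force on the tool from outside, world axes, zero at the start; "moment": the same for the moment, N m; "width": finger opening in mm; "gripper_force": force on a finger pad.
Only numpy, scipy, OpenCV 4.12 (cv2) and the standard library are available. Lean on these libraries where they do the work, as an engineer would, in place of code of your own. Each camera call takes 0.05 s, during which the arm holds its last target. There are 200 camera calls.

### The job

Bring the third filter of the bench photometer into the beam: with a fingertip or the outside of the shut fingers, push the blue filter lever back to its stop at the white-dot end of the slot, then push it slowly the other way, feeling it drop home in each click, and leave it in the third click from the stop without ever running on past it. Never pinch or force the lever, leave the glassware and the rest where they stand, and finish with the hand clear.

Things in the scene. Friction and masses are not known exactly. Their poses are not given: they have to be found in the camera images.
- photometer: Bench filter photometer, cream case 300 (x) by 360 (y) mm, deck 90 mm above the bench, fixed. Origin: centre of its underside; -x is the front with sloping panel, z up. On the deck, centred, a grey filter housing 150 (x) by 56 (y) mm, top 98 mm above the bench; its black slot, 116 mm long, runs along x at y = 0 and the filter lever stands in it.
- stop_dot (a point): Centre of the white dot, 8 mm across, on the filter housing's top (99 mm above the bench). It is level with the lever's place at the stop: photometer x = -40 mm, y = +20 mm (20 mm left of the slot). Axes as the photometer's.
- cuvette_lid (a point): Top centre of the cuvette compartment's shut black lid on the deck, right of the slot: 100 (x) by 80 (y) mm, 18 mm above the deck (108 mm above the bench), fixed. Apart from it and the filter housing nothing fixed rises above the deck.
- lever_tab (a point): Centre of the filter lever's blue finger tab: upright plate 9 mm thick along the slot, 24 mm wide across it, 23 mm high, from 103 to 126 mm above the bench (5 mm clear of the housing); this point is 114.5 mm above the bench. It slides along the photometer's x: x = -40 mm plus the joint value, y = 0.
- filter_lever (a joint): Lever travel (m): 0 in the rest notch at the stop (dot end, front), growing to the back; clicks at 0.016, 0.032, 0.048, 0.064, 0.080. Starts in the first or second. 5 to 8 N pushes it out of a notch; 8 mm on it lets go and snaps into the next, ahead of the finger, whose load falls to 0 for about 8 mm. 3 mm past 0 a rubber stop: over 9 N within 2 mm more; let go, it springs back to 0.
- cuvette_rack: Bystander: white plastic rack with four filled cuvettes, 40 (x) by 120 (y) by 48 mm high, loose on the bench to the right of the photometer, its long side along it. Origin: centre of its underside.
- beaker: Bystander: empty glass beaker, 72 mm across, 90 mm high, loose on the bench to the left of the photometer. Origin: centre of its underside.
- reagent_bottle: Bystander: amber glass bottle with a blue cap, 60 mm across, 130 mm high, loose on the bench to the left of the photometer, nearer its front. Origin: centre of its underside.
- vial: Bystander: small amber glass vial with a white cap, 26 mm across, 46 mm high, standing loose on the photometer's deck, 75 to 110 mm to the left of the slot. Origin: centre of its underside.

How it is judged:
By the outcome, as a careful person would: the job done as asked, in the order asked, and still so for the second after the job is handed in, with the robot touching nothing.
It also fails if it takes over 67 s, if anything falls off the work surface, if the arm or the gripper's body presses on something with over 40 N, if the wrist force passes 120 N, or if a joint passes its speed limit or range.

## Working session

There is one attempt and no reset: what is moved stays moved. The work goes in short steps, Python scripts to look and compute and a tool call to move; the robot and the scene stay as the last step left them, time stands still between calls to the robot, and variables do not carry over. Pictures are saved under pics/ and viewed, at most 10 in all, crops included, and the job is handed in when it is done.

Besides the shell and the picture viewer there is one more tool, called after ">>>" by a JSON object that holds its "fn" and its "kwargs". send_rows: Moves the arm, as the interface text tells. Its arguments: {"type":"object","properties":{"moves":{"type":"array","items":{"type":"array"}},"hand":{"type":"number"},"grip_force":{"type":"number"}},"required":["moves"]}

```bash
mkdir -p pics; cat > h.py <<'E'
import numpy as np, cv2
from rig import telemetry, optics, order
from scipy.spatial.transform import Rotation as R
def ray(p,uv,T=None):
    K=np.array(p["camera_matrix"]);T=np.array(p["cam_to_world"] if T is None else T)
    n=cv2.undistortPoints(np.array([[uv]],float),K,np.array([p["k1"],0,0,0,0.]))[0,0]
    # drawn = (1+k1 r^2)*slope -> same as OpenCV k1
    return T[:3,3],T[:3,:3]@np.array([n[0],n[1],1])
def at(p,uv,z,T=None):
    o,d=ray(p,uv,T);return o+d*(z-o[2])/d[2]
def wristT(p,s):
    T=np.eye(4);T[:3,:3]=R.from_quat(s["tool_rot"]).as_matrix();T[:3,3]=s["ee_pos"]
    return T@np.array(p["tool_from_camera"])
E
python3 - <<'E'
from h import *
np.set_printoptions(precision=1,suppress=True)
s=telemetry.sense();print(s["ee_pos"],s["tool_rot"],s["wrist_force"],s["width"],s["time_s"])
Z=dict(photometer=90,stop_dot=99,cuvette_lid=108,lever_tab=114.5,cuvette_rack=24,beaker=45,reagent_bottle=65,vial=113)
ims=[]
for c in("top","scene"):
    p=optics.camera(c);ims.append(p["image"])
    for n in Z:
        for r in optics.boxes_of(p,n)[:2]:
            print(c,n,round(r["confidence"],2),np.array(r["uv"]),at(p,r["uv"],Z[n]))
cv2.imwrite("pics/a.png",cv2.cvtColor(cv2.resize(ims[0],(800,600)),cv2.COLOR_RGB2BGR))
cv2.imwrite("pics/b.png",cv2.cvtColor(cv2.resize(ims[1],(800,600)),cv2.COLOR_RGB2BGR))
E
```

```text
[ 242.5 -629.3  230.3] [ 1.   0.2 -0.  -0. ] [-0.7 -1.2  0.2] 85.82507335046239 0.0
top photometer 0.8 [240.  223.4] [516.2 102.3  90. ]
top stop_dot 0.86 [242.6 226. ] [508.7  96.   99. ]
top cuvette_lid 0.92 [242.8 227.2] [504.7  95.3 108. ]
top cuvette_rack 0.98 [334.  248.5] [ 457.2 -132.2   24. ]
top beaker 0.67 [135.6 189.7] [611.8 369.5  45. ]
top reagent_bottle 0.63 [134.6 244.9] [469.2 362.9  65. ]
top vial 0.57 [206.7 186. ] [604.  180.3 113. ]
scene photometer 0.72 [274.1 221.1] [556.2 153.7  90. ]
scene stop_dot 0.61 [269.  219.5] [567.  150.3  99. ]
scene cuvette_lid 0.6 [268.7 224.2] [579.3 166.2 108. ]
scene lever_tab 0.45 [281.6 188.1] [501.1 103.9 114.5]
scene cuvette_rack 0.64 [243.9 148.8] [ 440.4 -142.2   24. ]
scene beaker 0.75 [318.1 314.5] [598.2 353.2  45. ]
scene reagent_bottle 0.65 [380.5 291.5] [479.6 389.4  65. ]
scene vial 0.62 [260.5 230.5] [604.4 173.6 113. ]
```

View pics/a.png

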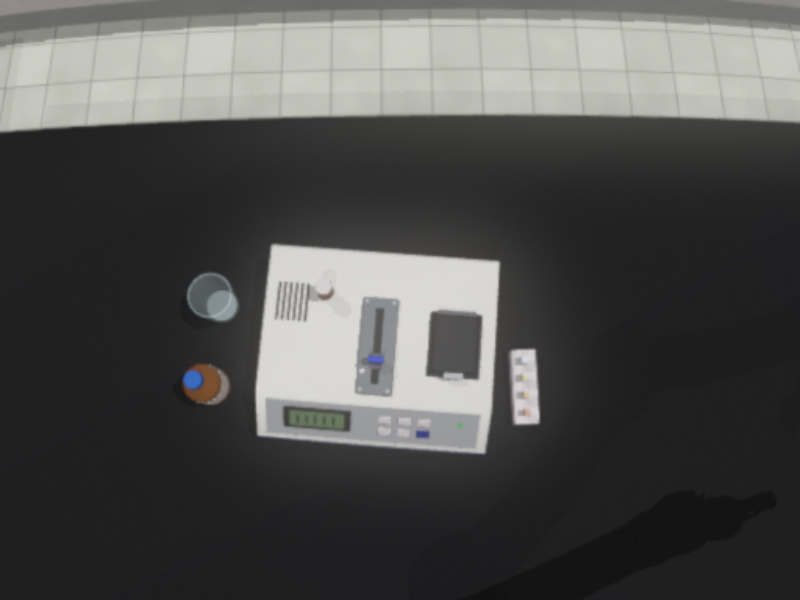

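View pics/b.png

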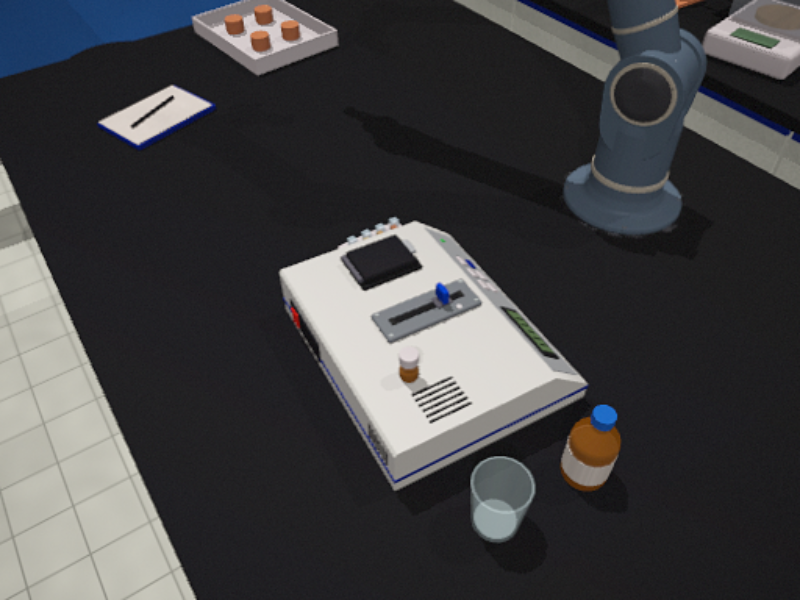

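Top view (800-px scale): blue tab at (375,359), white dot at (362,371), and the grey housing with corners (364,298), (398,300), (392,395) and (357,392). The vial is at (325,290). The scene view has the tab at (443,293).

```bash
python3 - <<'E'
from h import *
np.set_printoptions(precision=1,suppress=True)
p=optics.camera("top");k=512/800
c=np.array([at(p,(u*k,v*k),98) for u,v in[(364,298),(398,300),(392,395),(357,392)]])
print(c,c.mean(0));b=(c[0]+c[1])/2-(c[2]+c[3])/2;print(b,np.degrees(np.arctan2(b[1],b[0])))
im=p["image"].astype(int);m=(im[...,2]-im[...,0]>60)&(im[...,2]>90);m[:, :225]=0;m[:,260:]=0;m[250:]=0;m[:210]=0
v,u=np.nonzero(m);print(len(u),u.mean(),v.mean(),at(p,(u.mean(),v.mean()),116))
print(at(p,(362*k,371*k),99))
s=telemetry.sense();print(s["joints"]);print(np.array(optics.camera("wrist")["tool_from_camera"]))
E
```

```text
[[594.7 118.3  98. ]
 [590.7  66.   98. ]
 [445.   77.2  98. ]
 [450.2 129.9  98. ]] [520.1  97.9  98. ]
[145.1 -11.4   0. ] -4.494353560994992
37 239.83783783783784 229.45945945945945 [498.5 102.1 116. ]
[481.8 122.1  99. ]
[ 1.2  0.5 -0.   1.5  0.   1.1 -0.1]
[[  -0.    -0.9   -0.3   81.4]
 [   1.    -0.    -0.     0.3]
 [  -0.    -0.3    0.9 -143.2]
 [   0.     0.     0.     1. ]]
```

>>> {"fn": "send_rows", "kwargs": {"moves": [[[0.02,0.03,0.015],[0,0,0]],[[0.02,0.035,0.01],[0,0,0]],[[0.02,0.035,0.01],[0,0,0]],[[0.02,0.035,0.01],[0,0,0]],[[0.02,0.035,0.01],[0,0,0]],[[0.02,0.035,0.01],[0,0,0]],[[0.02,0.035,0.01],[0,0,0]],[[0.02,0.035,0.01],[0,0,0]]], "hand": 255, "grip_force": 20}}

```text
time_s: 1.67
ee_pos: [403.4, -353.0, 317.2]
tool_rot: [0.983, 0.183, 0.0, 0.0]
wrist_force: [0.8, -0.8, 0.5]
width: 0.0
gripper_force: 0.0
```

>>> {"fn": "send_rows", "kwargs": {"moves": [[[0.01,0.038,0],[0,0,-0.056]],[[0.01,0.038,0],[0,0,-0.056]],[[0.01,0.038,0],[0,0,-0.056]],[[0.01,0.038,0],[0,0,-0.056]],[[0.01,0.038,0],[0,0,-0.056]],[[0.01,0.038,0],[0,0,-0.056]],[[0.01,0.038,0],[0,0,-0.056]],[[0.01,0.038,0],[0,0,-0.056]]]}}

```text
time_s: 2.33
ee_pos: [482.8, -49.0, 316.8]
tool_rot: [0.999, -0.042, 0.001, 0.0]
wrist_force: [0.6, -0.2, -0.3]
width: 0.1
gripper_force: 0.0
```

>>> {"fn": "send_rows", "kwargs": {"moves": [[[0.01,0.037,-0.02],[0,0,0]],[[0.01,0.037,-0.02],[0,0,0]],[[0.01,0.037,-0.02],[0,0,0]],[[0.007,0.035,-0.02],[0,0,0]],[[0,0,0],[0,0,0]],[[0,0,0],[0,0,0]],[[0,0,0],[0,0,0]]]}}

```text
time_s: 2.92
ee_pos: [518.8, 90.5, 238.6]
tool_rot: [0.999, -0.04, 0.0, 0.0]
wrist_force: [0.7, -1.1, 1.2]
width: -0.4
gripper_force: 0.0
```

```bash
python3 - <<'E'
from h import *
s=telemetry.sense();p=optics.camera("wrist");T=wristT(p,s)
print(s["ee_pos"],s["tool_rot"],s["wrist_force"],s["time_s"])
for n,z in(("lever_tab",114.5),("stop_dot",99)):
  for r in optics.boxes_of(p,n)[:2]:print(n,r["confidence"],r["uv"],at(p,r["uv"],z,T))
cv2.imwrite("pics/w1.png",cv2.cvtColor(cv2.resize(p["image"],(800,600)),cv2.COLOR_RGB2BGR))
np.savez("w1.npz",T=T,K=p["camera_matrix"],k1=p["k1"])
E
```

```text
[518.81834203  90.54256413 238.59843991] [ 9.99191613e-01 -4.01996343e-02  4.64640566e-06  3.32980387e-04] [ 0.69182466 -1.08599817  1.15660192] 2.9167
lever_tab 0.7 [240.3, 206.0] [501.38904668 102.08914131 114.5       ]
stop_dot 0.9 [243.7, 126.5] [568.07242282  93.52119216  99.        ]
stop_dot 0.52 [127.4, 88.9] [607.53725776 187.99184575  99.        ]
```

View pics/w1.png

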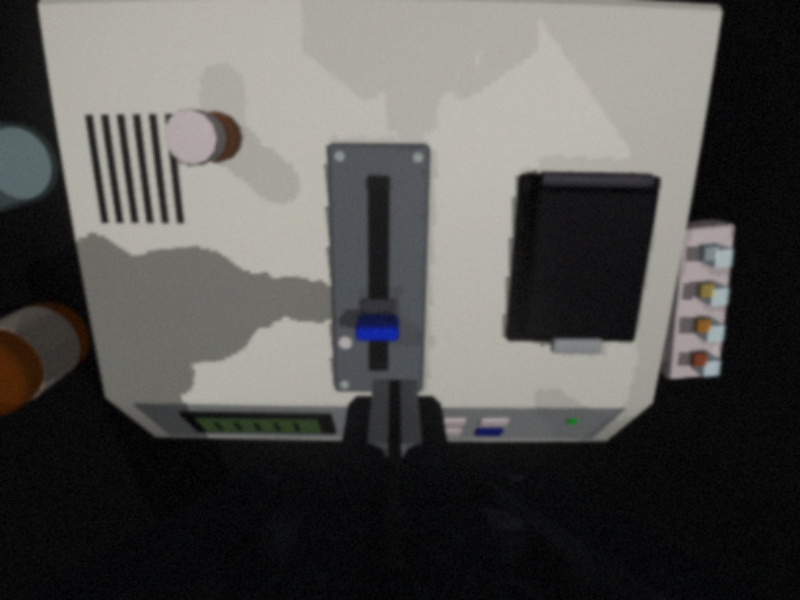

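The wrist view shows the tab at (378,328), the dot at (345,343), slot ends at (379,177) and (379,370), and housing back corners at (328,144) and (430,146).

```bash
python3 - <<'E'
from h import *
np.set_printoptions(precision=1,suppress=True)
d=np.load("w1.npz");p=dict(camera_matrix=d["K"],k1=float(d["k1"]));k=.64
f=lambda u,v,z:at(p,(u*k,v*k),z,d["T"])
im=cv2.imread("pics/w1.png").astype(int)
def seg(m,box):
    M=np.zeros(m.shape,bool);x0,x1,y0,y1=box;M[y0:y1,x0:x1]=m[y0:y1,x0:x1];v,u=np.nonzero(M);return u,v
u,v=seg((im[...,0]-im[...,2]>50),(340,420,300,360));print("blue",u.min(),u.max(),v.min(),v.max())
u,v=seg((im[...,0]-im[...,2]>50)&(im[...,0]>150),(340,420,300,360));print("bright",len(u),u.mean(),v.min(),v.max())
for v in range(300,346,4):print(v,im[v,378])
u,v=seg(im.sum(2)>420,(336,356,332,354));print("dot",u.mean(),v.mean(),len(u));D=f(u.mean(),v.mean(),99);print(D)
b,a=f(379,177,98),f(379,370,98);print("slot",b,a,(a+b)/2,np.linalg.norm(b-a),np.degrees(np.arctan2((b-a)[1],(b-a)[0])))
q=[f(328,144,98),f(430,146,98)];print("back",q)
for v in(300,314,320,326,342):print(v,f(378,v,126),f(378,v,103))
E
```

```text
blue 355 398 319 341
bright 241 377.8091286307054 330 337
300 [49 44 45]
304 [56 50 52]
308 [55 50 52]
312 [51 41 42]
316 [57 18 11]
320 [66 23 19]
324 [77 25 17]
328 [130  33  19]
332 [157  37  17]
336 [154  38  17]
340 [101  29  19]
344 [26 25 23]
dot 344.9462365591398 342.3763440860215 93
[484.  122.7  99. ]
slot [579.2  93.5  98. ] [463.6 104.   98. ] [521.4  98.8  98. ] 116.08435065711147 -5.163179770513846
back [array([598.7, 119.3,  98. ]), array([593.2,  64.8,  98. ])]
300 [517.9  98.8 126. ] [510.5 100.2 103. ]
314 [510.   99.5 126. ] [501.9 101.  103. ]
320 [506.6  99.8 126. ] [498.2 101.3 103. ]
326 [503.2 100.2 126. ] [494.4 101.6 103. ]
342 [493.9 101.  126. ] [484.3 102.6 103. ]
```

>>> {"fn": "send_rows", "kwargs": {"moves": [[[0.004,0.008,-0.03],[0,0,-0.008]],[[0.002,0,-0.03],[0,0,0]],[[0,0,-0.03],[0,0,0]],[[0,0,-0.025],[0,0,0]],[[0,0,-0.012],[0,0,0]],[[0,0,0],[0,0,0]],[[0,0,0],[0,0,0]]]}}

```text
time_s: 3.65
ee_pos: [525.3, 98.6, 112.2]
tool_rot: [0.999, -0.045, 0.0, 0.0]
wrist_force: [0.3, 0.6, 0.6]
width: -0.0
gripper_force: 0.0
```

>>> {"fn": "send_rows", "kwargs": {"moves": [[[-0.002,0.0002,-0.003],[0,0,0]],[[-0.002,0.0002,0],[0,0,0]],[[-0.002,0.0002,0],[0,0,0]],[[-0.002,0.0002,0],[0,0,0]],[[0,0,0],[0,0,0]]]}}

```text
time_s: 4.07
ee_pos: [516.4, 100.1, 109.1]
tool_rot: [0.999, -0.044, 0.0, 0.0]
wrist_force: [-0.3, 0.1, -0.5]
width: -0.0
gripper_force: 0.0
```

>>> {"fn": "send_rows", "kwargs": {"moves": [[[-0.001,0.0001,0],[0,0,0]],[[-0.001,0.0001,0],[0,0,0]],[[0,0,0],[0,0,0]]]}}

```text
time_s: 4.32
ee_pos: [514.5, 100.2, 108.6]
tool_rot: [0.999, -0.044, 0.0, 0.0]
wrist_force: [-0.4, -0.6, 0.3]
width: 0.0
gripper_force: 0.0
```

>>> {"fn": "send_rows", "kwargs": {"moves": [[[-0.001,0.0001,0],[0,0,0]],[[-0.001,0.0001,0],[0,0,0]],[[0,0,0],[0,0,0]]]}}

```text
time_s: 4.57
ee_pos: [513.5, 100.3, 108.6]
tool_rot: [0.999, -0.044, 0.001, -0.0]
wrist_force: [2.8, -0.8, -1.8]
width: -0.1
gripper_force: 1.3
```

>>> {"fn": "send_rows", "kwargs": {"moves": [[[-0.001,0.0001,0],[0,0,0]],[[-0.001,0.0001,0],[0,0,0]],[[0,0,0],[0,0,0]]]}}

```text
time_s: 4.82
ee_pos: [512.5, 100.3, 108.7]
tool_rot: [0.999, -0.044, 0.002, -0.0]
wrist_force: [6.4, 0.3, -4.1]
width: 0.0
gripper_force: 3.0
```

>>> {"fn": "send_rows", "kwargs": {"moves": [[[-0.001,0.0001,0],[0,0,0]],[[-0.001,0.0001,0],[0,0,0]],[[0,0,0],[0,0,0]]]}}

```text
time_s: 5.07
ee_pos: [511.0, 100.5, 108.7]
tool_rot: [0.999, -0.044, 0.002, -0.001]
wrist_force: [6.4, -0.1, -5.7]
width: 0.1
gripper_force: 3.4
```

>>> {"fn": "send_rows", "kwargs": {"moves": [[[-0.001,0.0001,0],[0,0,0]],[[-0.001,0.0001,0],[0,0,0]],[[0,0,0],[0,0,0]]]}}

```text
time_s: 5.32
ee_pos: [509.2, 100.6, 108.7]
tool_rot: [0.999, -0.044, 0.003, -0.001]
wrist_force: [6.6, -0.6, -5.8]
width: -0.1
gripper_force: 3.6
```

>>> {"fn": "send_rows", "kwargs": {"moves": [[[-0.001,0.0001,0],[0,0,0]],[[-0.001,0.0001,0],[0,0,0]],[[0,0,0],[0,0,0]]]}}

```text
time_s: 5.57
ee_pos: [506.4, 100.9, 108.7]
tool_rot: [0.999, -0.044, 0.002, -0.0]
wrist_force: [4.7, -0.6, -3.7]
width: -0.1
gripper_force: 2.2
```

>>> {"fn": "send_rows", "kwargs": {"moves": [[[-0.001,0.0001,0],[0,0,0]],[[-0.001,0.0001,0],[0,0,0]],[[0,0,0],[0,0,0]]]}}

```text
time_s: 5.82
ee_pos: [501.4, 101.4, 108.3]
tool_rot: [0.999, -0.044, -0.001, 0.0]
wrist_force: [-0.3, 0.1, -0.8]
width: -0.0
gripper_force: 0.0
```

>>> {"fn": "send_rows", "kwargs": {"moves": [[[-0.001,0.0001,0],[0,0,0]],[[-0.001,0.0001,0],[0,0,0]],[[0,0,0],[0,0,0]]]}}

```text
time_s: 6.07
ee_pos: [500.0, 101.6, 108.4]
tool_rot: [0.999, -0.044, -0.0, 0.0]
wrist_force: [0.6, -0.1, 0.1]
width: 0.1
gripper_force: 0.0
```

>>> {"fn": "send_rows", "kwargs": {"moves": [[[-0.001,0.0001,0],[0,0,0]],[[-0.001,0.0001,0],[0,0,0]],[[0,0,0],[0,0,0]]]}}

```text
time_s: 6.32
ee_pos: [498.4, 101.7, 108.5]
tool_rot: [0.999, -0.044, -0.0, 0.0]
wrist_force: [-1.0, -0.2, 1.0]
width: -0.0
gripper_force: 0.0
```

>>> {"fn": "send_rows", "kwargs": {"moves": [[[-0.001,0.0001,0],[0,0,0]],[[-0.001,0.0001,0],[0,0,0]],[[0,0,0],[0,0,0]]]}}

```text
time_s: 6.57
ee_pos: [497.5, 101.8, 108.6]
tool_rot: [0.999, -0.044, 0.001, -0.0]
wrist_force: [3.5, -0.3, -2.4]
width: 0.3
gripper_force: 1.4
```

>>> {"fn": "send_rows", "kwargs": {"moves": [[[-0.001,0.0001,0],[0,0,0]],[[-0.001,0.0001,0],[0,0,0]],[[0,0,0],[0,0,0]]]}}

```text
time_s: 6.82
ee_pos: [496.6, 101.9, 108.7]
tool_rot: [0.999, -0.044, 0.002, -0.0]
wrist_force: [6.9, -0.6, -5.2]
width: -0.1
gripper_force: 3.0
```

>>> {"fn": "send_rows", "kwargs": {"moves": [[[-0.001,0.0001,0],[0,0,0]],[[-0.001,0.0001,0],[0,0,0]],[[0,0,0],[0,0,0]]]}}

```text
time_s: 7.07
ee_pos: [495.0, 102.1, 108.8]
tool_rot: [0.999, -0.044, 0.002, -0.001]
wrist_force: [8.0, -1.1, -5.4]
width: -0.1
gripper_force: 3.4
```

>>> {"fn": "send_rows", "kwargs": {"moves": [[[-0.001,0.0001,0],[0,0,0]],[[0,0,0],[0,0,0]]]}}

```text
time_s: 7.23
ee_pos: [494.7, 102.1, 108.9]
tool_rot: [0.999, -0.044, 0.003, -0.001]
wrist_force: [9.3, -0.7, -7.3]
width: 0.2
gripper_force: 4.4
```

>>> {"fn": "send_rows", "kwargs": {"moves": [[[-0.001,0.0001,0],[0,0,0]],[[0,0,0],[0,0,0]]]}}

```text
time_s: 7.4
ee_pos: [494.7, 102.1, 109.0]
tool_rot: [0.999, -0.045, 0.004, -0.001]
wrist_force: [10.8, -0.9, -8.8]
width: -0.1
gripper_force: 5.5
```

>>> {"fn": "send_rows", "kwargs": {"moves": [[[-0.001,0.0001,0],[0,0,0]],[[0,0,0],[0,0,0]]]}}

```text
time_s: 7.57
ee_pos: [494.7, 102.1, 109.1]
tool_rot: [0.999, -0.045, 0.005, -0.001]
wrist_force: [12.5, -1.0, -11.0]
width: -0.1
gripper_force: 6.5
```

>>> {"fn": "send_rows", "kwargs": {"moves": [[[0.004,-0.0004,0],[0,0,0]],[[0.006,-0.0005,0],[0,0,0]],[[0.006,-0.0005,0.005],[0,0,0]],[[0.002,0,0.02],[0,0,0]],[[0,0,0.025],[0,0,0]],[[0,0,0],[0,0,0]]]}}

```text
time_s: 8.07
ee_pos: [510.0, 102.5, 162.6]
tool_rot: [0.999, -0.044, 0.003, -0.001]
wrist_force: [1.4, 0.2, 0.1]
width: -0.3
gripper_force: 0.0
```

>>> {"fn": "send_rows", "kwargs": {"moves": [[[-0.02,0.0015,0],[0,0,0]],[[-0.02,0.0015,0],[0,0,0]],[[-0.016,0.0015,0],[0,0,0]],[[0,0,0],[0,0,0]],[[0,0,0],[0,0,0]]]}}

```text
time_s: 8.48
ee_pos: [451.1, 105.8, 158.7]
tool_rot: [0.999, -0.044, -0.0, 0.0]
wrist_force: [0.6, -0.9, 0.0]
width: 0.0
gripper_force: 0.0
```

```bash
python3 - <<'E'
from h import *
s=telemetry.sense();p=optics.camera("wrist");T=wristT(p,s)
print(s["ee_pos"],s["wrist_force"])
cv2.imwrite("pics/w2.png",cv2.cvtColor(cv2.resize(p["image"],(800,600)),cv2.COLOR_RGB2BGR))
np.savez("w2.npz",T=T,K=p["camera_matrix"],k1=p["k1"])
E
```

```text
[451.11724939 105.80828001 158.66379741] [ 0.62117215 -0.88401621  0.02237806]
```

View pics/w2.png

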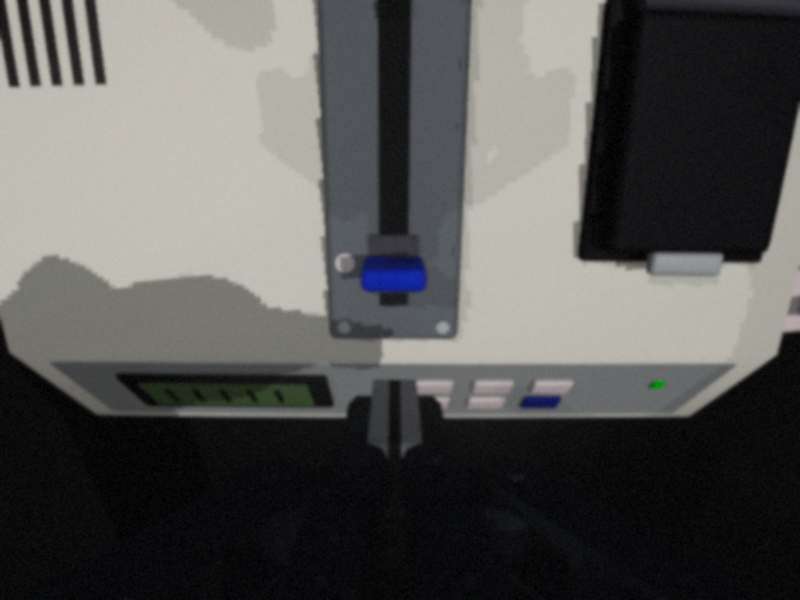

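The dot (345,262) and the tab (393,273) are level, so the lever is at the stop. I'll descend in front of it.

>>> {"fn": "send_rows", "kwargs": {"moves": [[[0,0,-0.02],[0,0,0]],[[0,0,-0.02],[0,0,0]],[[0,0,-0.01],[0,0,0]],[[0,0,0],[0,0,0]],[[0,0,0],[0,0,0]]]}}

```text
time_s: 8.95
ee_pos: [452.0, 105.9, 108.3]
tool_rot: [0.999, -0.044, -0.0, -0.0]
wrist_force: [0.4, -0.8, 0.1]
width: 0.2
gripper_force: 0.0
```

>>> {"fn": "send_rows", "kwargs": {"moves": [[[0.002,-0.0002,0],[0,0,0]],[[0.002,-0.0002,0],[0,0,0]],[[0.002,-0.0002,0],[0,0,0]],[[0.002,-0.0002,0],[0,0,0]],[[0.002,-0.0002,0],[0,0,0]],[[0.001,-0.0001,0],[0,0,0]],[[0,0,0],[0,0,0]]]}}

```text
time_s: 9.53
ee_pos: [463.0, 104.6, 108.6]
tool_rot: [0.999, -0.044, 0.0, -0.0]
wrist_force: [0.2, -0.1, 0.8]
width: 0.2
gripper_force: 0.0
```

>>> {"fn": "send_rows", "kwargs": {"moves": [[[0.001,-0.0001,0],[0,0,0]],[[0.001,-0.0001,0],[0,0,0]],[[0,0,0],[0,0,0]]]}}

```text
time_s: 9.78
ee_pos: [464.8, 104.4, 108.5]
tool_rot: [0.999, -0.044, 0.0, 0.0]
wrist_force: [0.0, 0.1, 0.0]
width: -0.2
gripper_force: 0.0
```

>>> {"fn": "send_rows", "kwargs": {"moves": [[[0.001,-0.0001,0],[0,0,0]],[[0.001,-0.0001,0],[0,0,0]],[[0,0,0],[0,0,0]]]}}

```text
time_s: 10.03
ee_pos: [466.8, 104.2, 108.5]
tool_rot: [0.999, -0.044, 0.0, 0.0]
wrist_force: [-0.4, -0.3, 0.1]
width: 0.2
gripper_force: 0.0
```

>>> {"fn": "send_rows", "kwargs": {"moves": [[[0.001,-0.0001,0],[0,0,0]],[[0.001,-0.0001,0],[0,0,0]],[[0,0,0],[0,0,0]]]}}

```text
time_s: 10.28
ee_pos: [467.6, 104.1, 108.4]
tool_rot: [0.999, -0.044, -0.001, 0.0]
wrist_force: [-3.2, 0.3, 3.0]
width: -0.0
gripper_force: 2.0
```

>>> {"fn": "send_rows", "kwargs": {"moves": [[[0.001,-0.0001,0],[0,0,0]],[[0.001,-0.0001,0],[0,0,0]],[[0,0,0],[0,0,0]]]}}

```text
time_s: 10.53
ee_pos: [468.8, 104.0, 108.3]
tool_rot: [0.999, -0.044, -0.002, 0.001]
wrist_force: [-6.6, 0.5, 4.8]
width: -0.1
gripper_force: 3.2
```

>>> {"fn": "send_rows", "kwargs": {"moves": [[[0.001,-0.0001,0],[0,0,0]],[[0.001,-0.0001,0],[0,0,0]],[[0,0,0],[0,0,0]]]}}

```text
time_s: 10.78
ee_pos: [470.5, 103.8, 108.3]
tool_rot: [0.999, -0.044, -0.002, 0.001]
wrist_force: [-7.3, 1.2, 4.9]
width: -0.0
gripper_force: 3.4
```

>>> {"fn": "send_rows", "kwargs": {"moves": [[[0.001,-0.0001,0],[0,0,0]],[[0.001,-0.0001,0],[0,0,0]],[[0,0,0],[0,0,0]]]}}

```text
time_s: 11.03
ee_pos: [473.0, 103.6, 108.3]
tool_rot: [0.999, -0.044, -0.002, 0.0]
wrist_force: [-5.2, 0.5, 3.4]
width: -0.1
gripper_force: 2.4
```

>>> {"fn": "send_rows", "kwargs": {"moves": [[[0.001,-0.0001,0],[0,0,0]],[[0.001,-0.0001,0],[0,0,0]],[[0,0,0],[0,0,0]]]}}

```text
time_s: 11.28
ee_pos: [477.2, 103.3, 108.5]
tool_rot: [0.999, -0.044, 0.001, -0.0]
wrist_force: [0.8, -0.0, -0.4]
width: 0.0
gripper_force: 0.0
```

>>> {"fn": "send_rows", "kwargs": {"moves": [[[0.001,-0.0001,0],[0,0,0]],[[0.001,-0.0001,0],[0,0,0]],[[0,0,0],[0,0,0]]]}}

```text
time_s: 11.53
ee_pos: [479.6, 102.9, 108.7]
tool_rot: [0.999, -0.044, 0.001, -0.0]
wrist_force: [0.5, -0.6, 0.6]
width: 0.2
gripper_force: 0.0
```

>>> {"fn": "send_rows", "kwargs": {"moves": [[[0.001,-0.0001,0],[0,0,0]],[[0.001,-0.0001,0],[0,0,0]],[[0,0,0],[0,0,0]]]}}

```text
time_s: 11.78
ee_pos: [481.0, 102.8, 108.5]
tool_rot: [0.999, -0.044, 0.0, -0.0]
wrist_force: [0.0, 0.2, -0.3]
width: 0.0
gripper_force: 0.0
```

>>> {"fn": "send_rows", "kwargs": {"moves": [[[0.001,-0.0001,0],[0,0,0]],[[0.001,-0.0001,0],[0,0,0]],[[0,0,0],[0,0,0]]]}}

```text
time_s: 12.03
ee_pos: [482.8, 102.7, 108.5]
tool_rot: [0.999, -0.044, 0.0, -0.0]
wrist_force: [-0.1, 0.7, 0.0]
width: -0.0
gripper_force: 0.0
```

>>> {"fn": "send_rows", "kwargs": {"moves": [[[0.001,-0.0001,0],[0,0,0]],[[0.001,-0.0001,0],[0,0,0]],[[0,0,0],[0,0,0]]]}}

```text
time_s: 12.28
ee_pos: [483.6, 102.5, 108.4]
tool_rot: [0.999, -0.044, -0.001, 0.0]
wrist_force: [-4.4, 0.2, 3.1]
width: -0.4
gripper_force: 2.1
```

>>> {"fn": "send_rows", "kwargs": {"moves": [[[0.001,-0.0001,0],[0,0,0]],[[0.001,-0.0001,0],[0,0,0]],[[0,0,0],[0,0,0]]]}}

```text
time_s: 12.53
ee_pos: [484.7, 102.4, 108.3]
tool_rot: [0.999, -0.044, -0.002, 0.001]
wrist_force: [-5.9, -0.7, 4.4]
width: 0.2
gripper_force: 3.2
```

>>> {"fn": "send_rows", "kwargs": {"moves": [[[0.001,-0.0001,0],[0,0,0]],[[0.001,-0.0001,0],[0,0,0]],[[0,0,0],[0,0,0]]]}}

```text
time_s: 12.78
ee_pos: [486.5, 102.2, 108.3]
tool_rot: [0.999, -0.044, -0.002, 0.001]
wrist_force: [-6.6, 0.4, 5.8]
width: -0.2
gripper_force: 3.5
```

First click felt at about x = 475; the finger is now climbing out toward the second.

>>> {"fn": "send_rows", "kwargs": {"moves": [[[0.001,-0.0001,0],[0,0,0]],[[0.001,-0.0001,0],[0,0,0]],[[0,0,0],[0,0,0]]]}}

```text
time_s: 13.03
ee_pos: [488.8, 102.0, 108.3]
tool_rot: [0.999, -0.044, -0.002, 0.001]
wrist_force: [-5.3, 0.8, 3.4]
width: 0.0
gripper_force: 2.9
```

>>> {"fn": "send_rows", "kwargs": {"moves": [[[0.001,-0.0001,0],[0,0,0]],[[0.001,-0.0001,0],[0,0,0]],[[0,0,0],[0,0,0]]]}}

```text
time_s: 13.28
ee_pos: [493.2, 101.7, 108.5]
tool_rot: [0.999, -0.044, 0.001, -0.0]
wrist_force: [0.4, 0.3, 0.3]
width: -0.3
gripper_force: 0.0
```

>>> {"fn": "send_rows", "kwargs": {"moves": [[[0.001,-0.0001,0],[0,0,0]],[[0.001,-0.0001,0],[0,0,0]],[[0,0,0],[0,0,0]]]}}

```text
time_s: 13.53
ee_pos: [495.6, 101.3, 108.6]
tool_rot: [0.999, -0.044, 0.001, -0.0]
wrist_force: [-0.3, -0.2, 1.3]
width: -0.1
gripper_force: 0.0
```

>>> {"fn": "send_rows", "kwargs": {"moves": [[[0.001,-0.0001,0],[0,0,0]],[[0.001,-0.0001,0],[0,0,0]],[[0,0,0],[0,0,0]]]}}

```text
time_s: 13.78
ee_pos: [497.0, 101.2, 108.5]
tool_rot: [0.999, -0.044, 0.0, -0.0]
wrist_force: [0.4, 0.8, -0.6]
width: -0.1
gripper_force: 0.0
```

>>> {"fn": "send_rows", "kwargs": {"moves": [[[0.001,-0.0001,0],[0,0,0]],[[0.001,-0.0001,0],[0,0,0]],[[0,0,0],[0,0,0]]]}}

```text
time_s: 14.03
ee_pos: [498.8, 101.0, 108.5]
tool_rot: [0.999, -0.044, 0.0, 0.0]
wrist_force: [0.5, -0.1, 0.3]
width: -0.1
gripper_force: 0.0
```

>>> {"fn": "send_rows", "kwargs": {"moves": [[[0.001,-0.0001,0],[0,0,0]],[[0.001,-0.0001,0],[0,0,0]],[[0,0,0],[0,0,0]]]}}

```text
time_s: 14.28
ee_pos: [499.5, 100.9, 108.4]
tool_rot: [0.999, -0.044, -0.001, 0.0]
wrist_force: [-4.0, 1.0, 2.6]
width: -0.0
gripper_force: 2.2
```

>>> {"fn": "send_rows", "kwargs": {"moves": [[[0.001,-0.0001,0],[0,0,0]],[[0.001,-0.0001,0],[0,0,0]],[[0,0,0],[0,0,0]]]}}

```text
time_s: 14.53
ee_pos: [500.8, 100.8, 108.3]
tool_rot: [0.999, -0.044, -0.002, 0.001]
wrist_force: [-5.2, 1.4, 5.7]
width: 0.2
gripper_force: 3.2
```

>>> {"fn": "send_rows", "kwargs": {"moves": [[[0.001,-0.0001,0],[0,0,0]],[[0.001,-0.0001,0],[0,0,0]],[[0,0,0],[0,0,0]]]}}

```text
time_s: 14.78
ee_pos: [502.5, 100.6, 108.3]
tool_rot: [0.999, -0.044, -0.002, 0.001]
wrist_force: [-7.0, 0.2, 5.3]
width: 0.3
gripper_force: 3.5
```

Second click felt. Now the third.

>>> {"fn": "send_rows", "kwargs": {"moves": [[[0.001,-0.0001,0],[0,0,0]],[[0.001,-0.0001,0],[0,0,0]],[[0,0,0],[0,0,0]]]}}

```text
time_s: 15.03
ee_pos: [505.1, 100.4, 108.3]
tool_rot: [0.999, -0.044, -0.001, 0.0]
wrist_force: [-6.1, -0.3, 3.4]
width: 0.1
gripper_force: 2.3
```

>>> {"fn": "send_rows", "kwargs": {"moves": [[[0.001,-0.0001,0],[0,0,0]],[[0.001,-0.0001,0],[0,0,0]],[[0,0,0],[0,0,0]]]}}

```text
time_s: 15.28
ee_pos: [509.5, 100.0, 108.6]
tool_rot: [0.999, -0.044, 0.001, -0.0]
wrist_force: [0.3, -0.3, 0.2]
width: 0.0
gripper_force: 0.0
```

Third click dropped in. I'll back away and lift, then check.

>>> {"fn": "send_rows", "kwargs": {"moves": [[[-0.01,0.001,0],[0,0,0]],[[-0.015,0.0015,0],[0,0,0]],[[-0.01,0.001,0.01],[0,0,0]],[[0,0,0.03],[0,0,0]],[[0,0,0.035],[0,0,0]],[[0,0,0.035],[0,0,0]],[[0,0,0],[0,0,0]],[[0,0,0],[0,0,0]]]}}

```text
time_s: 15.95
ee_pos: [474.9, 103.8, 220.6]
tool_rot: [0.999, -0.044, 0.003, -0.0]
wrist_force: [-0.0, 0.6, -0.8]
width: 0.3
gripper_force: 0.0
```

```bash
python3 - <<'E'
from h import *
np.set_printoptions(precision=1,suppress=True)
s=telemetry.sense();p=optics.camera("wrist");T=wristT(p,s)
print(s["ee_pos"],s["wrist_force"])
im=p["image"].astype(int);m=(im[...,2]-im[...,0]>70);m[:60]=0;m[300:]=0;m[:,:190]=0;m[:,300:]=0
v,u=np.nonzero(m);print(u.mean(),v.min(),v.max(),at(p,(u.mean(),v.max()),126,T),at(p,(u.mean(),v.mean()),126,T))
cv2.imwrite("pics/w3.png",cv2.cvtColor(cv2.resize(p["image"],(800,600)),cv2.COLOR_RGB2BGR))
E
```

```text
[474.9 103.8 220.6] [-0.   0.6 -0.8]
252.42959427207637 118 131 [526.   98.9 126. ] [530.6  98.5 126. ]
```

View pics/w3.png

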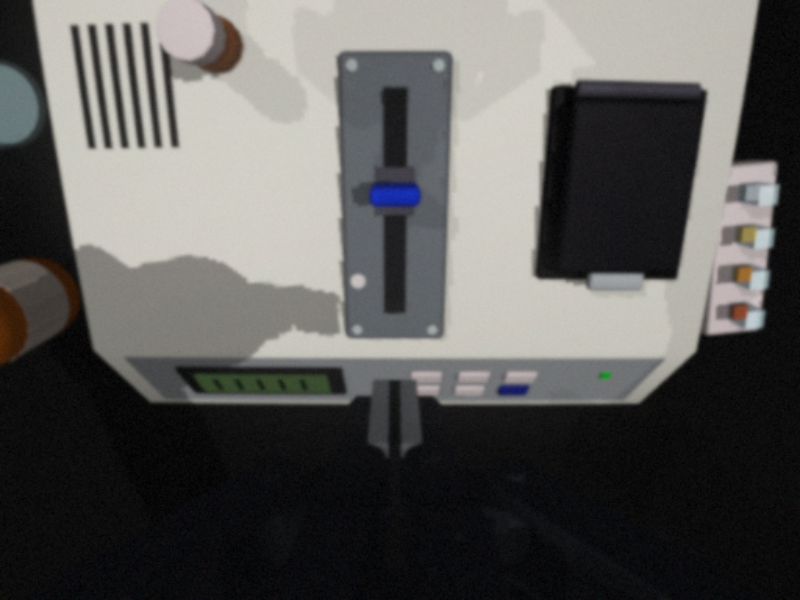

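The tab at (395,195) sits at photometer x ≈ +8 to 9 mm. That matches a travel of 48 mm, the third click.

```bash
python3 -c "
from rig import order;print(order.hand_in())"
```

```text
the job is handed in; nothing more can be done
None
```

I pushed the lever to its stop at the white-dot end, felt each click on the way back, and left it in the third; the last wrist picture shows it there, with the hand clear and only the lever touched, and the job is handed in.

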